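# Lock the drum of a tube rotator with its shaft pin

## Robot

A 6-joint arm with a two-finger parallel gripper is mounted at the origin on a cart in front of the work surface, level with it; the furniture and walls round the work are solid. World frame = base frame: x ahead of the robot, y to its left, z up, the work surface at z = 0. Lengths are in m, angles in rad, forces in N, time in s.
With the tool pointing down it reaches from about 0.375 to 0.975 m from the base axis. Payload 3.8 kg.
Tool frame: the origin (TCP) lies between the finger pads; the fingertips stand 11 mm ahead of it and the grasp point (between the pads) lies 8 mm behind it; z points along the fingers, y is the line along which they close (so a half turn about z gives the same grasp; the last joint's range is limited). The gripper opens to 85 mm and grips with 20 to 120 N. Pads are 22 mm wide; open, the fingers measure 114 mm over their backs; the gripper's body (76 mm by 85 mm) begins 54 mm behind the grasp point. The pads swing forward as they close: fully open they stand 13 mm farther back than shut.
Start: joints at [1.207, 0.264, 1.604, -0, 1.274, -0.037], TCP at [0.217, 0.639, 0.242] pointing down, gripper open.
Joint ranges: [-2.63, 2.63], [-0.94, 2.18], [0.31, 2.57], [-1.31, 4.45], [0, 2.66], [-2.55, 2.55]. Speed limits (rad/s): [2.57, 2.57, 3.14, 3.14, 3.14, 3.14].

## Interface

Orientations are given as a unit quaternion [x, y, z, w].
In Python, from station import get_obs, capture, calibration, finish_job gives the robot as it stands.
- The arm moves only by the shell command python3 -m crank 'ROWS' [FORCE]. ROWS is JSON, a list that holds one entry, the list of rows, each a list of 7 numbers: the shift along the tool's x, y, z in m, then the turn, a rotation vector about the tool's x, y, z in degrees, then the opening, from 0 (shut) to 1 (fully open). In form: [[[x, y, z, rx, ry, rz, gripper], ...]]. A call has 1 to 20 rows; each row shifts and turns the commanded pose from where the row before left it, along the tool's axes as they then stand; what a row does not reach is not made up. A row lasts 1/12 s, in which the tool goes at most 41.7 mm and 7.16 degrees, less where a joint would pass 70% of its speed; a pose out of reach is approached as far as the arm can. A call is refused whole if a number of a shift passes 0.0417 or a number of a turn 7.16, either way. A call with a gripper value outside its range is refused whole. The fingers move at their own pace and stop on an object; FORCE is the grip in N (left out, the last holds). Time passes only in rows, so rows that do not move let the fingers close. It gives the time, the measured TCP pose, the force, the opening and the grip force at its end, in the units of the state.
- get_obs(): the state, without advancing time (a new reading comes with each control period).
- capture(name): name is "side" or "top" or "wrist"; returns the picture (480x640x3 uint8, red, green, blue); there is no depth.
- calibration(name): a dict with "vfov" (degrees; the focal length in pixels is half the picture's height over the tangent of half this angle, whatever the lens; pixels are square), "cx", "cy" (the principal point, pixels), "origin" and "orientation" of the camera in the world; the wrist camera has in their place "T_tool_cam" (4x4, takes a point from camera to tool coordinates, whose origin is the TCP and whose axes are the flange's). Camera axes: x right, y down, z forward; pixel columns grow to the right and rows downward; lengths in m; the calibration is good to about 2 mm. A picture is of the moment at which its call begins: read the wrist's pose just before it. calibration takes no time and is no camera call.
- finish_job(): hands the job in; it is judged then, once.
The state is a dict: "t": time; "joints": joint angles; "joint_velocities": joint speeds; "tau": joint torques, N m; "eef_pos": TCP position; "orientation": TCP orientation; "wrist_force": force on the tool from outside, world axes, zero at the start; "ft_torque": the same for the moment, N m; "opening": opening from 0.0 (shut) to 1.0 (fully open); "gripper_force": force on a finger pad.
Only numpy, scipy, OpenCV 4.12 (cv2) and the standard library are available. Lean on these libraries where they do the work, as an engineer would, in place of code of your own. Each camera call takes 0.05 s, during which the arm holds its last target. There are 200 camera calls.

## Task

Lock the tube rotator so that its drum cannot roll while it is being loaded: take the red-headed locking pin from its stand, stand it in the brass guide bushing on top of the bearing so that its tip rests on the shaft, then turn the drum by its clips until you feel the pin catch in the hidden cross-hole of the shaft, and press the pin down fully home, its collar flush on the bushing. Work by feel and force nothing: do not press the pin hard on a shaft that is not lined up, do not force the drum once the pin has caught, and do not disturb the glassware standing around.

Things in the scene. Friction and masses are not known exactly. Their poses are not given: they have to be found in the camera images.
- rotator: Tube rotator, fixed; origin on the bench straight under the guide bore, z up. Base plate x -63..63, y -59..127 mm, 16 mm high; white motor housing x -56..56, y 34..122, 154 mm high; aluminium bearing block x -31..31, y -21..21, top at z 137. A level 36 mm shaft runs along y at x 0, z 105 mm through the block to the drum at its -y end.
- shaft_axis (a point): Point on the shaft's axis straight under the bore (rotator frame 0, 0, 105 mm). Here the shaft has a 17 mm cross-hole right through it, hidden in the bearing; the drum is clamped on at no particular angle, so nothing shows it. With the top turned to the rotator's +x (positive turn about y) it comes up 0.45 to 1.95 rad from the start, and every half turn. Turning takes about 0.05 N m.
- drum: Blue disc, radius 71 mm, 8 mm thick, on the shaft's end. Origin on the shaft axis in the outer face, which looks to -y (rotator frame 0, -78, 105 mm); it turns about its y axis, parallel to the rotator's y. A hub cap, radius 20 mm, stands 12 mm out of the outer face.
- clip (a point): Middle of one of five black tube clips (drum frame 0, -14, 57 mm); the others follow every 72 degrees round the drum's y axis. They stand 28 mm out of the disc's outer face (drum y 0..-28), from 46 to 68 mm from the axis, 17 mm wide along the turning direction. Shut fingertips pointing down beside the disc can push on a clip's flank to turn the drum.
- lock_pin: Loose steel locking pin, about 0.15 kg, upright in its stand at the start; origin at the centre of its flat tip, z up along it. Pilot nose 11 mm diameter from z 0 to 13 mm, cone to 15 mm diameter at z 19, shank 15 mm diameter to z 105, steel collar 29 mm diameter z 105..109, red knurled knob 24 mm diameter z 109..131 (grip here).
- pin_tip (a point): Centre of the pin's tip (the pin's origin). Standing on the shaft's surface it lies 123 mm above the bench; when the cross-hole comes under it, it drops by its own weight, but only some 5 to 10 mm, because spring plungers in the bore stop the cone; within 30 degrees more the nose stops the shaft, which is felt as a firm stop at the drum.
- pin_collar (a point): Centre of the underside of the pin's collar, 105 mm above the tip. 52 mm above bore_mouth while the tip stands on the shaft, about 45 mm when the nose has caught; on bore_mouth when home. Pressing past the spring plungers and home takes some 6 to 12 N; the cone then draws the hole into line.
- pin_stand: Turned aluminium stand that holds the pin at the start, fixed; 50 mm high, neck 38 mm and foot 56 mm in diameter, bore 17 mm in diameter with its floor at z 8 mm, origin under its centre. The pin's tip stands on that floor.
- bore_mouth (a point): Centre of the mouth of the brass guide bushing on top of the bearing (rotator frame 0, 0, 176 mm). Vertical bore 17 mm in diameter, flared to about 22 mm at the mouth; bushing 31 mm in diameter at the mouth, 25 mm below. The shaft's top is 53 mm below the mouth.
- flask: Conical glass flask, loose, 62 mm diameter, 102 mm high, origin under its centre. Bystander.
- specimen_cup: Specimen cup with a yellow lid, loose, 62 mm diameter, 68 mm high, origin under its centre. Bystander.
- dropper_bottle: Small brown dropper bottle, loose, 33 mm diameter, 102 mm high, origin under its centre. Bystander.
- petri_dish: Petri dish, loose, 92 mm diameter, 15 mm high, lying on another one, origin under its centre. Bystander.
Not all that is in view belongs to the job. What is shaped like the lock_pin but blue is not meant.

How it is judged:
By the outcome, as a careful person would: the job done as asked, in the order asked, and still so for the second after the job is handed in, with the robot touching nothing.
It also fails if it takes over 58 s, if anything falls off the work surface, if the arm or the gripper's body presses on something with over 40 N, if the wrist force passes 120 N, or if a joint passes its speed limit or range.

## Working session

There is one attempt and no reset: what is moved stays moved. The work goes in short steps, Python scripts to look and compute and a shell command to move; the robot and the scene stay as the last step left them, time stands still between calls to the robot, and variables do not carry over. Pictures are saved under pics/ and viewed, at most 10 in all, crops included, and the job is handed in when it is done.

```bash
mkdir -p pics; ls
python3 - <<'E'
from station import *
import cv2
o=get_obs();print({k:o[k] for k in("t","eef_pos","orientation","wrist_force","opening")})
for n in("side","top","wrist"):
    cv2.imwrite(f"pics/{n}0.png",cv2.cvtColor(capture(n),cv2.COLOR_RGB2BGR));print(n,calibration(n))
E
```

```text
pics
{'t': 0.0, 'eef_pos': array([0.21642888, 0.63862236, 0.24095756]), 'orientation': array([ 1.62655578e-01,  9.86682297e-01, -1.08035262e-03, -2.01461126e-04]), 'wrist_force': array([-1.03196731, -1.11451717, -0.47614883]), 'opening': 1.001654115278576}
side {'vfov': 48.49935815307764, 'cx': 318.2479387752446, 'cy': 242.42799955785097, 'origin': array([0.54410313, 0.7973045 , 0.73884324]), 'orientation': array([-0.01841118,  0.88390855, -0.46716964,  0.01091956])}
top {'vfov': 50.791100794664466, 'cx': 322.3241334543183, 'cy': 240.80793841577795, 'origin': array([ 0.35787024, -0.11529944,  1.38297422]), 'orientation': array([ 0.71050314, -0.69905395,  0.06305973, -0.05032231])}
wrist {'vfov': 70.3064925860157, 'cx': 325.02466239847104, 'cy': 239.96582262557018, 'T_tool_cam': array([[ 6.72113675e-04, -9.59394374e-01, -2.82067339e-01,
         7.17116625e-02],
       [ 9.99999536e-01,  4.50261946e-04,  8.51337793e-04,
        -7.24173099e-04],
       [-6.89764500e-04, -2.82067780e-01,  9.59394232e-01,
        -1.31938059e-01],
       [ 0.00000000e+00,  0.00000000e+00,  0.00000000e+00,
         1.00000000e+00]])}
```

View pics/top0.png

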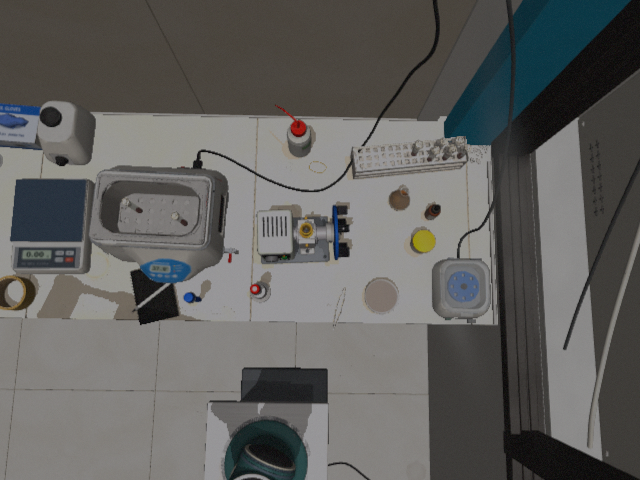

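View pics/side0.png

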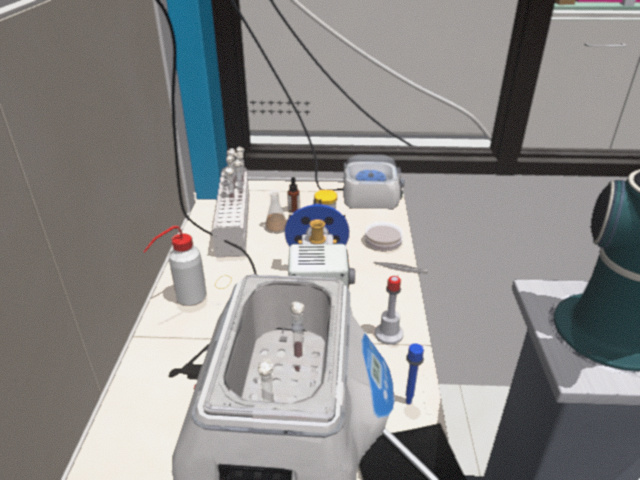

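The red-headed pin in its stand is at top (258,290), side (393,285). The blue look-alike is at top (192,297), side (415,352), and a red-capped wash bottle is at top (298,128). The red pin in the turned stand fits the description. The bushing is at top (306,230), with the drum to its right (world -y). I'll confirm in an enlarged crop.

```bash
cat > h.py <<'E'
import numpy as np
from scipy.spatial.transform import Rotation as R
from station import *
def cam(n,o=None):
    c=calibration(n);f=240/np.tan(np.radians(c["vfov"])/2)
    if n=="wrist":
        T=np.array(c["T_tool_cam"]);Rt=R.from_quat(o["orientation"]).as_matrix()
        M=Rt@T[:3,:3];p=Rt@T[:3,3]+o["eef_pos"]
    else: M=R.from_quat(c["orientation"]).as_matrix();p=np.array(c["origin"])
    return f,c["cx"],c["cy"],M,p
def atz(n,u,v,z,o=None):
    f,cx,cy,M,p=cam(n,o);d=M@np.array([(u-cx)/f,(v-cy)/f,1]);return p+d*(z-p[2])/d[2]
def proj(n,P,o=None):
    f,cx,cy,M,p=cam(n,o);q=M.T@(np.array(P)-p);return np.array([cx+f*q[0]/q[2],cy+f*q[1]/q[2]])
E
python3 - <<'E'
import cv2,numpy as np
from h import *
a=cv2.imread("pics/top0.png")[195:315,240:360];b=cv2.imread("pics/side0.png")[200:360,280:440]
cv2.imwrite("pics/crop0.png",np.hstack([cv2.resize(a,(400,400),interpolation=2),cv2.resize(b,(400,400),interpolation=2)]))
print("pin knob",atz("top",257,289,.139),"side",atz("side",393.5,278,.139))
print("bore",atz("top",306,230,.176),atz("side",317,224,.176))
E
```

```text
pin knob [0.43708274 0.0219469  0.139     ] side [0.44124346 0.0276104  0.139     ]
bore [ 0.57934049 -0.09567653  0.176     ] [ 0.58580886 -0.09202637  0.176     ]
```

View pics/crop0.png

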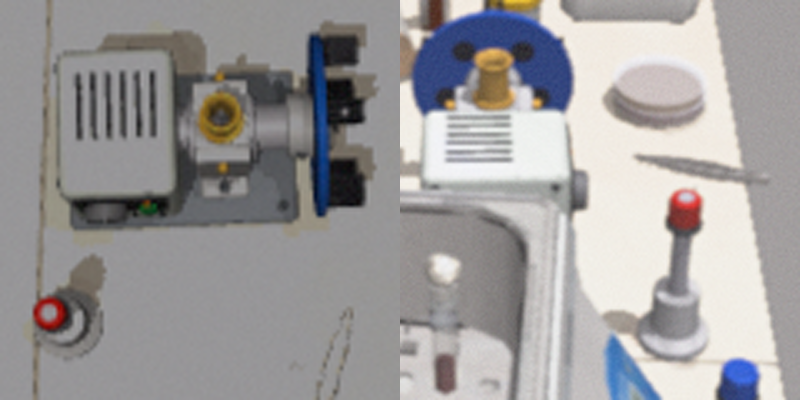

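Run:
```python
from h import *
print("pin",atz("top",254.7,288.9,.139)[:2],atz("side",394.4,278.4,.139)[:2])
print("bore",atz("top",306.3,229.5,.176)[:2],atz("side",317.6,222.8,.176)[:2])
for P in([0,0,.1],[.217,.639,.24],[.1,.3,.4]):print(P,proj("top",P),proj("side",P))
# stand foot centre check: top crop (72,325) , neck
print("stand foot",atz("top",240+72/3.333,195+325/3.333,.0)[:2], atz("side",280+273/2.5,200+337/2.5,0)[:2])
o=get_obs();Rt=R.from_quat(o["orientation"]);g=np.array([.437,.025,.26])
print(Rt.as_matrix().round(3)); print("shift tool",Rt.inv().apply(g-o["eef_pos"]))
```

```text
pin [0.43723728 0.02757474] [0.43969631 0.02872503]
bore [ 0.58058668 -0.09637949] [ 0.58481899 -0.09651855]
[0, 0, 0.1] [261.5036687  473.68416775] [627.32865923 291.14798963]
[0.217, 0.639, 0.24] [-37.59213823 383.39558771] [764.26774783 682.81265369]
[0.1, 0.3, 0.4] [ 82.22759569 462.41694346] [742.24182577 251.53662692]
stand foot [0.43661236 0.0244574 ] [0.43913365 0.03046691]
[[-0.947  0.321 -0.001]
 [ 0.321  0.947 -0.002]
 [ 0.    -0.002 -1.   ]]
shift tool [-0.40585009 -0.51051778 -0.01788228]
```

```bash
python3 -m crank '[[[-0.0254,-0.0319,-0.003,0,0,0,1],[-0.0254,-0.0319,-0.003,0,0,0,1],[-0.0254,-0.0319,-0.003,0,0,0,1],[-0.0254,-0.0319,-0.003,0,0,0,1],[-0.0254,-0.0319,0,0,0,0,1],[-0.0254,-0.0319,0,0,0,0,1],[-0.0254,-0.0319,0,0,0,0,1],[-0.0254,-0.0319,0,0,0,0,1],[-0.0254,-0.0319,0,0,0,0,1],[-0.0254,-0.0319,0,0,0,0,1],[-0.0254,-0.0319,0,0,0,0,1],[-0.0254,-0.0319,0,0,0,0,1],[-0.0254,-0.0319,0,0,0,0,1],[-0.0254,-0.0319,0,0,0,0,1],[-0.0254,-0.0319,0,0,0,0,1],[-0.0254,-0.0319,0,0,0,0,1],[0,0,0,0,0,-6.2,1],[0,0,0,0,0,-6.2,1],[0,0,0.01,0,0,-6.3,1],[0,0,0,0,0,0,1]]]' 60
python3 - <<'E'
from h import *
import cv2
o=get_obs();cv2.imwrite("pics/w1.png",cv2.cvtColor(capture("wrist"),cv2.COLOR_RGB2BGR))
print(R.from_quat(o["orientation"]).as_matrix().round(3),o["eef_pos"],o["t"]);np.savez("o1.npz",**o)
print("expected knob top",proj("wrist",[.438,.028,.139],o),"bore",proj("wrist",[.5825,-.0965,.176],o))
E
```

```text
t: 1.82
eef_pos: [0.4367, 0.0248, 0.2426]
orientation: [-0.0, 1.0, 0.0, -0.001]
wrist_force: [-1.1, 0.0, -1.0]
opening: 1.002
gripper_force: 0.0
[[-1.    -0.001 -0.003]
 [-0.001  1.     0.   ]
 [ 0.003  0.    -1.   ]] [0.43666685 0.02480591 0.2426135 ] 1.8167
expected knob top [330.09193302 245.62986694] bore [161.01645198 447.38548873]
```

View pics/w1.png

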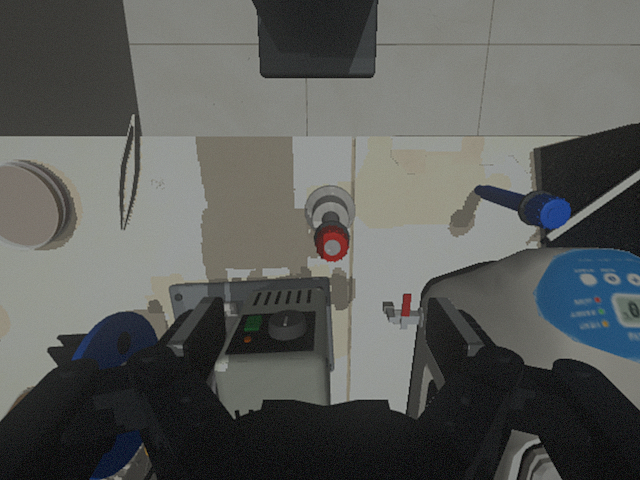

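```bash
python3 -m crank '[[[-0.0007,0.0026,0.03,0,0.17,0,0.6],[-0.0006,0.0026,0.03,0,0,0,0.6],[0,0,0.025,0,0,0,0.6],[0,0,0.015,0,0,0,0.6],[0,0,0.01,0,0,0,0.6],[0,0,0,0,0,0,0.6],[0,0,0,0,0,0,0.6]]]' 60
python3 - <<'E'
from h import *
import cv2
o=get_obs();cv2.imwrite("pics/w2.png",cv2.cvtColor(capture("wrist"),cv2.COLOR_RGB2BGR))
print(o["eef_pos"],R.from_quat(o["orientation"]).as_matrix().round(3)[2],proj("wrist",[.438,.03,.139],o),proj("wrist",[.438,.03,.117],o))
o1=dict(np.load("o1.npz"))
a=atz("wrist",172,283,.016,o1);b=atz("wrist",328,277.5,.016,o1);print("plate",a,b,np.degrees(np.arctan2(*(b-a)[:2])))
E
```

```text
t: 2.45
eef_pos: [0.4389, 0.0308, 0.1345]
orientation: [0.001, 1.0, -0.0, -0.002]
wrist_force: [0.1, 0.9, 0.9]
opening: 0.6
gripper_force: 0.0
[0.43885616 0.03083109 0.13452233] [ 0.003 -0.    -1.   ] [324.37332072 317.07042406] [324.4269077  294.30393109]
plate [ 0.52073936 -0.14955994  0.016     ] [0.51380953 0.02790612 0.016     ] -2.2361942622054776
```

View pics/w2.png

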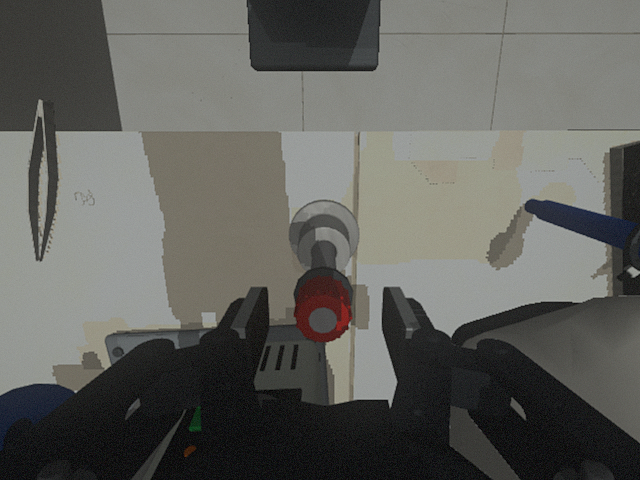

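```bash
python3 -m crank '[[[0,0,0.003,0,0,0,0.4],[0,0,0,0,0,0,0.2],[0,0,0,0,0,0,0],[0,0,0,0,0,0,0],[0,0,0,0,0,0,0],[0,0,0,0,0,0,0]]]' 60
python3 - <<'E'
from h import *
import cv2
o=get_obs();im=capture("wrist");cv2.imwrite("pics/w3.png",cv2.resize(cv2.cvtColor(im,cv2.COLOR_RGB2BGR)[180:400,180:480],(750,550)))
print(o["eef_pos"],o["wrist_force"],o["opening"],o["gripper_force"])
E
```

```text
t: 3.0
eef_pos: [0.4399, 0.0306, 0.1325]
orientation: [0.0, 1.0, -0.0, -0.0]
wrist_force: [0.1, -0.2, 5.6]
opening: 0.255
gripper_force: 58.8
[0.43987558 0.03060309 0.13248793] [ 0.11423842 -0.24532294  5.59909897] 0.2545116330710718 58.84442210197449
```

View pics/w3.png

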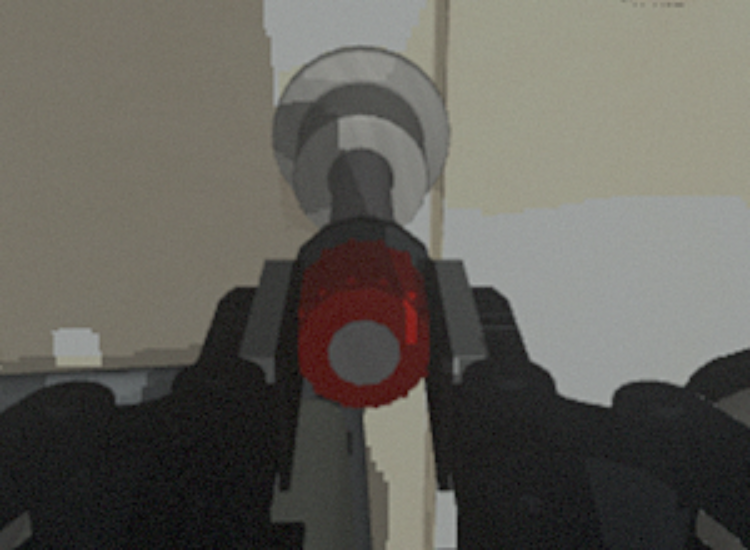

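```bash
python3 -m crank '[[[0,0,-0.01,0,0,0,0],[0,0,-0.03,0,0,0,0],[0,0,-0.04,0,0,0,0],[0,0,-0.04,0,0,0,0],[0,0,-0.04,0,0,0,0],[0,0,-0.03,0,0,0,0],[-0.0204,-0.0182,0,0,0,0,0],[-0.0204,-0.0182,0,0,0,0,0],[-0.0204,-0.0182,0,0,0,0,0],[-0.0204,-0.0182,0,0,0,0,0],[-0.0204,-0.0182,0,0,0,0,0],[-0.0204,-0.0182,0,0,0,0,0],[-0.0202,-0.0179,0,0,0,0,0],[0,0,0,0,0,0,0],[0,0,0,0,0,0,0],[0,0,0,0,0,0,0]]]' 60
python3 - <<'E'
from h import *
import cv2
o=get_obs();print(o["eef_pos"],o["wrist_force"],o["opening"],R.from_quat(o["orientation"]).as_matrix().round(4)[2])
t=cv2.cvtColor(capture("top"),cv2.COLOR_RGB2BGR);s=cv2.cvtColor(capture("side"),cv2.COLOR_RGB2BGR)
cv2.imwrite("pics/t4.png",t);cv2.imwrite("pics/s4.png",s)
cv2.imwrite("pics/c4.png",np.hstack([cv2.resize(t[180:280,260:360],(400,400)),cv2.resize(s[140:260,260:380],(400,400))]))
e=o["eef_pos"]
for n in("top","side"):print(n,"tip",proj(n,e-[0,0,.1245]),"mouth",proj(n,[.5825,-.0965,.176]))
E
```

```text
t: 4.38
eef_pos: [0.5811, -0.0962, 0.3202]
orientation: [0.0, 1.0, 0.0, -0.003]
wrist_force: [0.2, 0.0, -2.0]
opening: 0.251
gripper_force: 59.3
[ 0.5810559  -0.09624949  0.32017396] [ 0.16071418  0.01652977 -1.98065268] 0.2507849386322823 [ 5.3e-03  9.0e-04 -1.0e+00]
top tip [306.15030337 227.80841081] mouth [306.36525201 228.72556231]
side tip [319.48298173 214.41630129] mouth [318.76821226 222.82954714]
```

View pics/c4.png

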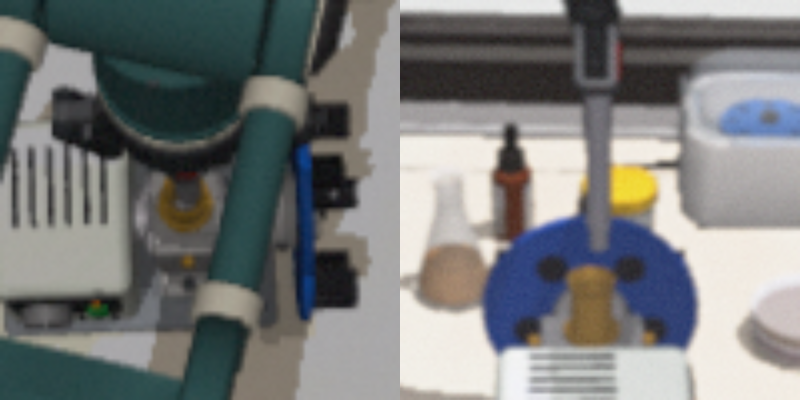

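Run:
```python
from h import *
import cv2
t=cv2.imread("pics/t4.png");s=cv2.imread("pics/s4.png")
cv2.imwrite("pics/c5.png",np.hstack([cv2.resize(t[210:250,286:326],(400,400),interpolation=2),cv2.resize(s[200:240,298:338],(400,400),interpolation=2)]))
e=get_obs()["eef_pos"];print([proj("side",e-[0,0,h]) for h in(.02,.07,.1245)])
```

```text
[array([319.44789632, 165.90674498]), array([319.46978832, 189.75108121]), array([319.4923055 , 214.27635115])]
```

View pics/c5.png

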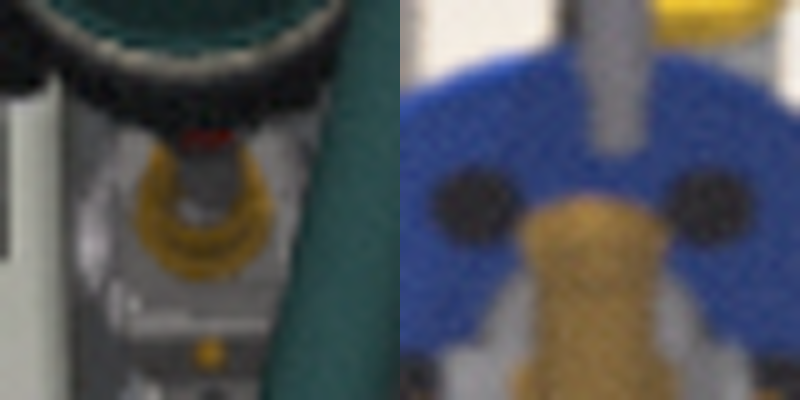

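```bash
python3 -m crank '[[[-0.0005,0.0005,0,0,-1.9,0,0],[0,0,0,0,0,0,0],[0,0,0,0,0,0,0],[0,0,0,0,0,0,0]]]' 60
python3 - <<'E'
from h import *
import cv2
o=get_obs();M=R.from_quat(o["orientation"]);print(o["eef_pos"],M.as_matrix().round(4)[2],M.inv().apply([0,0,-.01]))
s=capture("side").astype(int)
# shank & bushing: edges per row by colour
for v in range(172,240,4):
    r=s[v,300:340];br=(r[:,0]-r[:,2]>35);gy=(abs(r[:,0]-r[:,2])<25)&(r[:,0]>70)
    f=lambda m:(round(np.flatnonzero(m).mean()+300,1),int(m.sum())) if m.any() else None
    print(v,"brass",f(br),"grey",f(gy))
E
```

```text
t: 4.82
eef_pos: [0.582, -0.0955, 0.3213]
orientation: [-0.0, 1.0, -0.0, 0.015]
wrist_force: [-0.5, -0.3, -2.0]
opening: 0.254
gripper_force: 59.3
[ 0.58196952 -0.09552748  0.32131411] [-3.020e-02 -1.000e-04 -9.995e-01] [3.02033124e-04 7.96696838e-07 9.99543773e-03]
172 brass None grey (np.float64(319.5), 40)
176 brass None grey (np.float64(319.5), 40)
180 brass None grey (np.float64(319.5), 40)
184 brass None grey (np.float64(319.5), 40)
188 brass None grey (np.float64(319.1), 37)
192 brass (np.float64(328.5), 16) grey (np.float64(313.0), 21)
196 brass (np.float64(329.0), 17) grey (np.float64(312.1), 21)
200 brass (np.float64(329.0), 17) grey (np.float64(312.7), 21)
204 brass (np.float64(327.0), 7) grey (np.float64(317.3), 31)
208 brass None grey (np.float64(327.0), 10)
212 brass None grey (np.float64(320.7), 6)
216 brass None grey None
220 brass (np.float64(316.5), 6) grey (np.float64(315.8), 5)
224 brass (np.float64(317.0), 13) grey (np.float64(316.5), 2)
228 brass (np.float64(317.0), 11) grey (np.float64(314.5), 6)
232 brass (np.float64(317.0), 11) grey (np.float64(317.0), 12)
236 brass (np.float64(317.0), 15) grey (np.float64(317.5), 15)
```

Run:
```python
from h import *
import cv2
s=cv2.cvtColor(capture("side"),cv2.COLOR_RGB2BGR);cv2.imwrite("pics/s6.png",s)
cv2.imwrite("pics/c6.png",cv2.resize(s[150:240,280:360],(533,600),interpolation=2))
e=get_obs();M=R.from_quat(e["orientation"]);print(e["t"],[proj("side",e["eef_pos"]+M.apply([0,0,h])) for h in(-.01,.06,.1245)])
```

```text
4.9167 [array([318.90772063, 150.78275322]), array([317.84792497, 184.91389696]), array([316.94236676, 214.07776186])]
```

View pics/c6.png

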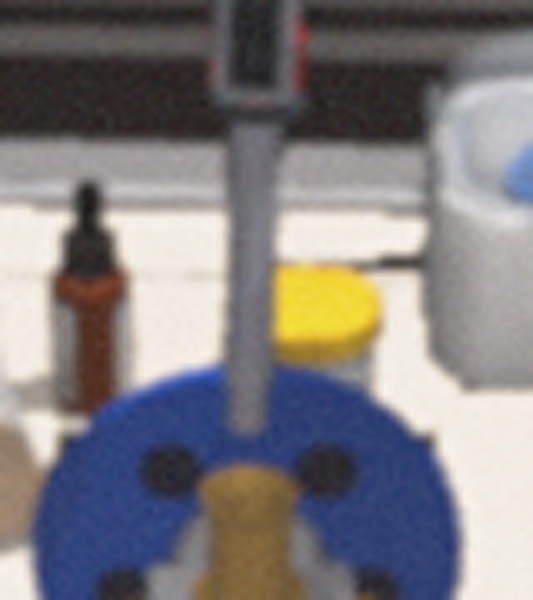

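```bash
python3 -m crank '[[[-0.0025,0,0,0,1.5,0,0],[0,0,0.006,0,0,0,0],[0,0,0.006,0,0,0,0],[0,0,0.003,0,0,0,0],[0,0,0,0,0,0,0],[0,0,0,0,0,0,0]]]' 60
python3 - <<'E'
from h import *
import cv2
e=get_obs();M=R.from_quat(e["orientation"]);print(e["eef_pos"],M.as_matrix().round(4)[2],[proj("side",e["eef_pos"]+M.apply([0,0,h])).round(1) for h in(.03,.1245)])
s=capture("side");t=capture("top");cv2.imwrite("pics/s7.png",s[:,:,::-1]);cv2.imwrite("pics/t7.png",t[:,:,::-1])
for v in (176,180,184,188,192,196,200,204,208,212,216,218,220):
    print(v,[int(x) for x in s[v,308:328].astype(int)@[1,1,1]//3])
E
```

```text
t: 5.42
eef_pos: [0.5844, -0.096, 0.3051]
orientation: [0.0, 1.0, 0.0, 0.001]
wrist_force: [-0.0, -0.3, -1.7]
opening: 0.251
gripper_force: 59.3
[ 0.58443178 -0.09597159  0.30509175] [-2.7e-03  3.0e-04 -1.0e+00] [array([317.6, 178.2]), array([317.6, 221. ])]
176 [164, 158, 163, 158, 146, 131, 94, 82, 83, 85, 81, 84, 85, 106, 136, 151, 156, 159, 161, 157]
180 [155, 161, 159, 164, 161, 145, 112, 110, 116, 117, 114, 110, 115, 137, 158, 167, 167, 167, 169, 165]
184 [235, 236, 237, 234, 227, 180, 126, 109, 114, 117, 109, 112, 132, 188, 231, 237, 236, 234, 234, 236]
188 [236, 236, 233, 236, 224, 180, 130, 110, 109, 114, 115, 113, 124, 169, 211, 221, 221, 224, 225, 222]
192 [226, 227, 225, 229, 227, 197, 141, 107, 113, 118, 121, 110, 120, 150, 167, 170, 168, 167, 171, 169]
196 [233, 234, 234, 235, 233, 209, 145, 112, 114, 112, 115, 113, 116, 148, 170, 175, 173, 172, 170, 168]
200 [232, 234, 235, 233, 218, 161, 109, 106, 109, 113, 116, 114, 116, 134, 161, 157, 162, 154, 158, 155]
204 [228, 227, 218, 192, 159, 121, 102, 105, 116, 117, 110, 110, 104, 94, 95, 100, 104, 104, 108, 114]
208 [79, 77, 76, 74, 75, 88, 98, 106, 115, 118, 114, 113, 99, 86, 77, 70, 68, 75, 72, 76]
212 [79, 79, 73, 73, 75, 89, 101, 108, 114, 115, 117, 109, 99, 84, 73, 71, 73, 72, 76, 75]
216 [70, 73, 77, 73, 73, 78, 88, 101, 113, 113, 108, 95, 87, 78, 73, 74, 75, 77, 70, 70]
218 [52, 59, 67, 74, 73, 75, 90, 103, 114, 113, 114, 98, 82, 80, 72, 75, 70, 64, 53, 46]
220 [46, 54, 64, 84, 94, 90, 96, 104, 112, 115, 115, 100, 95, 84, 87, 69, 52, 51, 49, 44]
```

```bash
python3 -m crank '[[[0.0006,0,0.006,0,0,0,0],[0,0,0.006,0,0,0,0],[0,0,0.006,0,0,0,0],[0,0,0,0,0,0,0]]]' 60; python3 -m crank '[[[0,0,0.006,0,0,0,0],[0,0,0.006,0,0,0,0],[0,0,0.006,0,0,0,0],[0,0,0,0,0,0,0]]]'
```

```text
t: 5.85
eef_pos: [0.5834, -0.0958, 0.2857]
orientation: [0.0, 1.0, 0.0, 0.0]
wrist_force: [0.0, -0.2, -2.8]
opening: 0.254
gripper_force: 59.3
t: 6.18
eef_pos: [0.5838, -0.0953, 0.2681]
orientation: [0.0, 1.0, 0.001, 0.001]
wrist_force: [0.3, 2.7, -2.8]
opening: 0.258
gripper_force: 59.2
```

```bash
python3 -m crank '[[[0,0.0008,0.004,0,0,0,0],[0,0,0.004,0,0,0,0],[0,0,0.004,0,0,0,0],[0,0,0,0,0,0,0]]]' 60; python3 -m crank '[[[0,0,0.003,0,0,0,0],[0,0,0.002,0,0,0,0],[0,0,0,0,0,0,0]]]'
```

```text
t: 6.52
eef_pos: [0.5841, -0.0951, 0.2568]
orientation: [0.0, 1.0, 0.0, 0.001]
wrist_force: [-0.2, 1.8, -2.6]
opening: 0.251
gripper_force: 59.4
t: 6.77
eef_pos: [0.5844, -0.0951, 0.2524]
orientation: [0.0, 1.0, 0.0, 0.002]
wrist_force: [0.6, 3.5, -2.5]
opening: 0.253
gripper_force: 59.3
```

```bash
python3 -m crank '[[[0,0.001,0.001,0,0,0,0],[0,0,0.001,0,0,0,0],[0,0,0.001,0,0,0,0],[0,0,0,0,0,0,0]]]' 60; python3 -m crank '[[[0,0,0.001,0,0,0,0],[0,0,0.001,0,0,0,0],[0,0,0,0,0,0,0]]]'
```

```text
t: 7.1
eef_pos: [0.5845, -0.0946, 0.2497]
orientation: [0.0, 1.0, -0.0, 0.002]
wrist_force: [-0.8, -0.6, -1.6]
opening: 0.254
gripper_force: 59.4
t: 7.35
eef_pos: [0.5845, -0.0945, 0.2477]
orientation: [0.0, 1.0, -0.0, 0.002]
wrist_force: [-0.1, 0.4, -1.5]
opening: 0.254
gripper_force: 59.4
```

```bash
python3 -m crank '[[[0,0,0.001,0,0,0,0],[0,0,0,0,0,0,0]]]' 60; python3 -m crank '[[[0,0,0.001,0,0,0,0],[0,0,0,0,0,0,0]]]'
```

```text
t: 7.52
eef_pos: [0.5849, -0.0944, 0.2475]
orientation: [0.0, 1.0, -0.0, 0.003]
wrist_force: [-0.4, 0.4, 0.1]
opening: 0.251
gripper_force: 59.6
t: 7.68
eef_pos: [0.5854, -0.0944, 0.2474]
orientation: [0.0, 1.0, -0.0, 0.003]
wrist_force: [-0.9, 1.0, 4.4]
opening: 0.257
gripper_force: 60.1
```

```bash
python3 -m crank '[[[0,0,-0.0012,0,0,0,0],[0,0,0,0,0,0,0.3],[0,0,0,0,0,0,0.5],[0,0,0,0,0,0,0.7],[0,0,0,0,0,0,0.7],[0,0,0,0,0,0,0.7]]]' 60
cat >> h.py <<'E'
psi=np.radians(2.2);B=np.array([.5845,-.095,0])
def W(x,y,z):return B+[x*np.cos(psi)-y*np.sin(psi),x*np.sin(psi)+y*np.cos(psi),z]
E
python3 - <<'E'
from h import *
for off in range(-36,36,12):
    print(off,[(th,proj("top",W(.057*np.sin(a),-.092,.105+.057*np.cos(a))).round(0).tolist()) for th in range(off-72,off+109,72) for a in[np.radians(th)]])
print(proj("top",W(0,-.082,.176)),proj("side",W(0,-.07,.105)))
E
```

```text
t: 8.18
eef_pos: [0.5845, -0.0942, 0.2469]
orientation: [0.0, 1.0, 0.0, 0.002]
wrist_force: [0.3, -0.5, -0.1]
opening: 0.702
gripper_force: 0.0
-36 [(-108, [342.0, 254.0]), (-36, [343.0, 242.0]), (36, [343.0, 216.0])]
-24 [(-96, [342.0, 254.0]), (-24, [343.0, 238.0]), (48, [342.0, 213.0])]
-12 [(-84, [343.0, 254.0]), (-12, [343.0, 233.0]), (60, [342.0, 211.0])]
0 [(-72, [343.0, 252.0]), (0, [343.0, 228.0]), (72, [342.0, 210.0])]
12 [(-60, [343.0, 250.0]), (12, [343.0, 224.0]), (84, [341.0, 210.0])]
24 [(-48, [343.0, 246.0]), (24, [343.0, 219.0]), (96, [341.0, 211.0])]
[339.50176095 227.23864654] [317.98173809 233.73194634]
```

```bash
python3 -m crank '[[[0,0,-0.01,0,0,0,0.7],[0,0,-0.025,0,0,0,0.7],[0,0,-0.04,0,0,0,0.7],[0,0,-0.02,0,0,0,0.4],[0,0,0,0,0,0,0],[0,0,0,0,0,0,0]]]' 60
python3 - <<'E'
from h import *
import cv2
o=get_obs();print(o["eef_pos"],o["joints"].round(2))
g=W(-.03,-.095,.144);print("goal",g,g-o["eef_pos"])
s=capture("side");cv2.imwrite("pics/s8.png",s[:,:,::-1]);r=s[160:222,305:332].astype(int);m=(r[:,:,0]>110)&(r[:,:,0]-r[:,:,1]>60)&(r[:,:,0]-r[:,:,2]>60);v,u=np.nonzero(m);print("red",v.min()+160,v.max()+160,u.mean()+305,v.mean()+160,len(v))
print("exp knob top/bottom",proj("side",W(0,0,.254)),proj("side",W(0,0,.232)))
E
```

```text
t: 8.68
eef_pos: [0.5853, -0.0944, 0.3453]
orientation: [0.0, 1.0, -0.001, 0.005]
wrist_force: [-0.0, -0.6, -0.3]
opening: 0.282
gripper_force: 0.0
[ 0.58532781 -0.09443032  0.34526457] [-0.2   0.06  1.66  0.    1.42 -1.77]
goal [ 0.55816895 -0.19108161  0.144     ] [-0.02715886 -0.0966513  -0.20126457]
red 190 200 319.1518987341772 195.0759493670886 79
exp knob top/bottom [317.61838756 188.41719222] [317.65007554 198.53345563]
```

```bash
python3 -m crank '[[[0.0076,-0.0348,0,0,0.57,0,0],[0.0076,-0.0348,0,0,0,0,0],[0.0076,-0.0348,0,0,0,0,0],[0,0,0,0,0,0,0],[0,0,0.03,0,0,0,0],[0,0,0.04,0,0,0,0],[0,0,0.04,0,0,0,0],[0,0,0.03,0,0,0,0],[0,0,0,0,0,0,0],[0,0,0,0,0,0,0]]]' 60
```

```text
t: 9.57
eef_pos: [0.5581, -0.1974, 0.1988]
orientation: [0.0, 1.0, 0.001, -0.007]
wrist_force: [1.1, -0.3, 0.8]
opening: 0.002
gripper_force: 0.0
```

```bash
cat > red.py <<'E'
from h import *
import cv2
def red(save=None):
    s=capture("side");r=s[160:230,300:335].astype(int)
    m=(r[:,:,0]>110)&(r[:,:,0]-r[:,:,1]>60)&(r[:,:,0]-r[:,:,2]>60);v,u=np.nonzero(m)
    if save:cv2.imwrite(save,s[:,:,::-1])
    print("red rows",v.min()+160,v.max()+160,"mean",round(u.mean()+300,2),round(v.mean()+160,2),len(v))
if __name__=="__main__":
    o=get_obs();d=o["eef_pos"]-B;c,s_=np.cos(psi),np.sin(psi)
    print("t",o["t"],"rot xyz mm",(1e3*np.array([c*d[0]+s_*d[1],-s_*d[0]+c*d[1],d[2]])).round(1),"F",o["wrist_force"].round(1));red()
E
python3 red.py
```

```text
t 9.5667 rot xyz mm [ -30.3 -101.4  198.8] F [ 1.1 -0.3  0.8]
red rows 188 200 mean 319.23 194.02 119
```

```bash
python3 -m crank '[[[-0.004,0,0.02,0,0,0,0],[0,0,0.015,0,0,0,0],[0,0,0.01,0,0,0,0],[0,0,0.008,0,0,0,0],[0,0,0,0,0,0,0],[0,0,0,0,0,0,0]]]' 60; python3 red.py
```

```text
t: 10.12
eef_pos: [0.5647, -0.1988, 0.1501]
orientation: [0.0, 1.0, -0.0, -0.002]
wrist_force: [0.5, -0.5, -0.0]
opening: 0.0
gripper_force: 0.0
t 10.1167 rot xyz mm [ -23.7 -103.   150.1] F [ 0.5 -0.5 -0. ]
red rows 187 200 mean 319.32 193.65 124
```

```bash
python3 -m crank '[[[-0.004,0,0.004,0,0,0,0],[-0.004,0,0,0,0,0,0],[-0.004,0,0,0,0,0,0],[-0.003,0,0,0,0,0,0],[0,0,0,0,0,0,0]]]' 60; python3 red.py;  python3 -m crank '[[[-0.003,0,0,0,0,0,0],[-0.003,0,0,0,0,0,0],[-0.003,0,0,0,0,0,0],[0,0,0,0,0,0,0]]]' 60; python3 red.py
```

```text
t: 10.58
eef_pos: [0.5803, -0.1987, 0.1453]
orientation: [0.0, 1.0, -0.0, -0.002]
wrist_force: [0.5, 0.1, 0.6]
opening: 0.002
gripper_force: 0.0
t 10.5833 rot xyz mm [  -8.2 -103.4  145.3] F [0.5 0.1 0.6]
red rows 187 200 mean 320.13 193.95 130
t: 10.97
eef_pos: [0.5887, -0.1986, 0.1448]
orientation: [0.0, 1.0, 0.0, -0.003]
wrist_force: [-0.2, 0.2, 0.4]
opening: -0.005
gripper_force: 0.2
t 10.9667 rot xyz mm [   0.2 -103.7  144.8] F [-0.2  0.2  0.4]
red rows 187 200 mean 319.56 194.09 131
```

```bash
for i in 1 2 3; do python3 -m crank '[[[-0.002,0,0,0,0,0,0],[-0.002,0,0,0,0,0,0],[0,0,0,0,0,0,0]]]' 60 >/dev/null; python3 red.py; done
```

```text
t 11.2667 rot xyz mm [   3.9 -103.9  144.8] F [-2.  -0.4 -1. ]
red rows 187 201 mean 319.68 194.28 134
t 11.5667 rot xyz mm [   8.  -104.   144.9] F [-1.3  0.4 -0.5]
red rows 187 201 mean 319.79 194.56 138
t 11.8667 rot xyz mm [  12.1 -104.2  144.9] F [-0.8  0.6 -1. ]
red rows 188 202 mean 319.72 195.24 137
```

```bash
for i in 1 2; do python3 -m crank '[[[-0.0015,0,0,0,0,0,0],[-0.0015,0,0,0,0,0,0],[0,0,0,0,0,0,0]]]' 60 >/dev/null; python3 red.py; done
```

```text
t 12.1667 rot xyz mm [  14.9 -104.3  144.8] F [-1.4 -0.6 -1.7]
red rows 192 205 mean 318.16 198.8 128
t 12.4667 rot xyz mm [  17.7 -104.4  144.6] F [-2.4  0.3 -2.4]
red rows 192 206 mean 318.01 198.92 136
```

```bash
python3 -m crank '[[[-0.001,0,0,0,0,0,0],[-0.001,0,0,0,0,0,0],[0,0,0,0,0,0,0]]]' 60 >/dev/null; python3 red.py
```

```text
t 12.7667 rot xyz mm [  19.5 -104.4  144.6] F [-3.3 -1.3 -2.4]
red rows 192 206 mean 317.97 199.0 140
```

```bash
python3 -m crank '[[[0.003,0,0,0,0,0,0],[0.002,0,-0.003,0,0,0,0],[0,0,-0.03,0,0,0,0],[0,0,-0.04,0,0,0,0],[0,0,-0.04,0,0,0,0],[0,0,-0.04,0,0,0,0],[0,0,-0.008,0,0,0,0],[0.0062,0.0346,0,0,0,0,0],[0.0062,0.0346,0,0,0,0,0],[0.0061,0.0346,0,0,0,0,0],[0,0,0,0,0,0,0],[0,0,0,0,0,0,0]]]' 60;python3 red.py
```

```text
t: 13.82
eef_pos: [0.5863, -0.0932, 0.3076]
orientation: [-0.001, 1.0, -0.0, -0.001]
wrist_force: [-0.3, -0.8, -1.0]
opening: 0.0
gripper_force: 0.0
t 13.8167 rot xyz mm [  1.9   1.7 307.6] F [-0.3 -0.8 -1. ]
red rows 195 206 mean 317.48 200.44 77
```

```bash
python3 -m crank '[[[0.0018,-0.0017,0.01,0,0,0,0],[0,0,0.02,0,0,0,0],[0,0,0.012,0,0,0,0],[0,0,0,0,0,0,0]]]' 60; for i in 1 2 3; do python3 -m crank '[[[0,0,0.002,0,0,0,0],[0,0,0.001,0,0,0,0],[0,0,0,0,0,0,0]]]' 60 | sed -n '2p;4p'; done
```

```text
t: 14.2
eef_pos: [0.5814, -0.0972, 0.2595]
orientation: [0.001, 1.0, 0.001, -0.006]
wrist_force: [-0.9, 0.3, 0.5]
opening: 0.004
gripper_force: 0.0
eef_pos: [0.584, -0.097, 0.2615]
wrist_force: [-0.4, 1.1, 0.5]
eef_pos: [0.5838, -0.0965, 0.2583]
wrist_force: [-0.4, 0.9, -0.2]
eef_pos: [0.5836, -0.0965, 0.255]
wrist_force: [-0.3, 0.3, 0.3]
```

```bash
for i in 1 2 3; do python3 -m crank '[[[0,0,0.001,0,0,0,0],[0,0,0.001,0,0,0,0],[0,0,0,0,0,0,0]]]' 60 | sed -n '2p;4p'; done
```

```text
eef_pos: [0.5835, -0.0965, 0.2529]
wrist_force: [0.3, 0.3, 0.7]
eef_pos: [0.5834, -0.0965, 0.2508]
wrist_force: [-0.1, 0.5, -0.1]
eef_pos: [0.5834, -0.0965, 0.2487]
wrist_force: [-0.0, -0.2, -0.8]
```

```bash
python3 red.py
python3 - <<'E'
from h import *
for z in(.254,.246,.244,.232,.222):print(z,proj("side",W(0,0,z)))
o=get_obs();print(o["eef_pos"],[proj("side",o["eef_pos"]+[0,0,-h]).round(1) for h in(0,.011)])
s=capture("side")
for v in range(176,214,2):print(v,[tuple(int(c) for c in s[v,u]) for u in(314,318,322)])
E
```

```text
t 15.7 rot xyz mm [ -1.2  -1.5 248.7] F [-0.  -0.2 -0.8]
red rows 198 208 mean 319.04 203.44 81
0.254 [317.61838756 188.41719222]
0.246 [317.62999993 192.12439536]
0.244 [317.63288694 193.0460619 ]
0.232 [317.65007554 198.53345563]
0.222 [317.6642269  203.05122366]
[ 0.58331783 -0.09645572  0.24865898] [array([318.3, 190.5]), array([318.3, 195.6])]
176 [(45, 41, 41), (42, 38, 41), (37, 34, 34)]
178 [(40, 39, 44), (51, 49, 52), (49, 48, 49)]
180 [(48, 49, 47), (44, 40, 40), (61, 63, 59)]
182 [(60, 65, 62), (40, 41, 37), (116, 112, 116)]
184 [(66, 65, 68), (45, 44, 42), (116, 112, 119)]
186 [(73, 74, 77), (46, 48, 49), (116, 114, 117)]
188 [(72, 70, 76), (46, 46, 51), (117, 115, 118)]
190 [(67, 69, 71), (44, 42, 46), (112, 109, 104)]
192 [(68, 66, 69), (48, 53, 53), (122, 114, 109)]
194 [(74, 71, 76), (53, 52, 52), (126, 117, 105)]
196 [(105, 93, 94), (103, 101, 107), (115, 98, 97)]
198 [(115, 55, 53), (112, 91, 93), (109, 53, 56)]
200 [(109, 39, 36), (127, 51, 41), (121, 37, 40)]
202 [(105, 46, 42), (119, 43, 41), (125, 39, 41)]
204 [(106, 40, 41), (124, 45, 42), (122, 47, 41)]
206 [(106, 38, 35), (130, 48, 40), (120, 33, 35)]
208 [(90, 49, 50), (124, 44, 40), (104, 45, 45)]
210 [(54, 52, 62), (63, 51, 50), (61, 56, 59)]
212 [(67, 72, 93), (89, 87, 93), (63, 67, 94)]
```

```bash
for i in 1 2 3 4; do python3 -m crank '[[[0,0,0.0015,0,0,0,0],[0,0,0.0015,0,0,0,0],[0,0,0,0,0,0,0]]]' 60 | sed -n '2p;4p'; done; python3 red.py
```

```text
eef_pos: [0.5834, -0.0965, 0.2457]
wrist_force: [0.4, 0.1, -1.1]
eef_pos: [0.5833, -0.0965, 0.2426]
wrist_force: [-0.3, 0.1, -0.5]
eef_pos: [0.5833, -0.0965, 0.2396]
wrist_force: [-0.0, 0.3, 0.0]
eef_pos: [0.5833, -0.0965, 0.2366]
wrist_force: [-0.3, -0.2, -0.4]
t 16.8 rot xyz mm [ -1.3  -1.5 236.6] F [-0.3 -0.2 -0.4]
red rows 203 213 mean 317.84 207.75 92
```

Run:
```python
from h import *
import cv2
s=capture("side")[:,:,::-1];w=capture("wrist")[:,:,::-1];a=cv2.imread("pics/s8.png")
c=lambda i:cv2.resize(np.ascontiguousarray(i[160:245,285:350]),(400,523),interpolation=2)
cv2.imwrite("pics/c9.png",np.hstack([c(s),cv2.resize(w[140:480,190:450],(400,523))]))
```

```text
(no output)
```

View pics/c9.png

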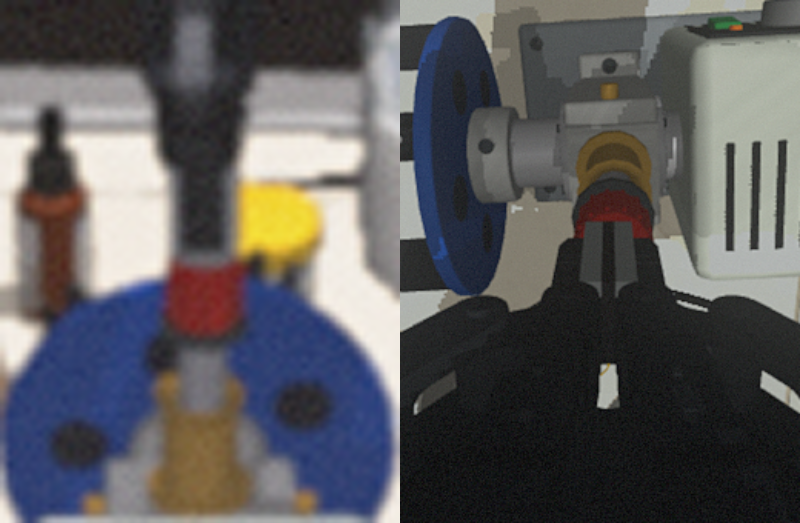

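The side crop shows the knob centred under the shut fingertips and the shank well down in the bushing. The collar is about 24 mm above the mouth, so I'll keep going down in small steps while watching the force.

```bash
for i in 1 2 3 4 5; do python3 -m crank '[[[0,0,0.0015,0,0,0,0],[0,0,0.0015,0,0,0,0]]]' 60 | sed -n '2p;4p'; done; python3 red.py
```

```text
eef_pos: [0.5838, -0.0966, 0.2344]
wrist_force: [0.7, -0.8, 1.8]
eef_pos: [0.5837, -0.0966, 0.2312]
wrist_force: [1.1, -0.2, 2.2]
eef_pos: [0.5835, -0.0966, 0.228]
wrist_force: [0.3, -0.5, 1.0]
eef_pos: [0.5835, -0.0965, 0.225]
wrist_force: [0.8, 0.4, 1.1]
eef_pos: [0.5835, -0.0965, 0.2219]
wrist_force: [-0.7, 0.2, 1.8]
t 17.7833 rot xyz mm [ -1.1  -1.5 221.9] F [-0.7  0.2  1.8]
red rows 210 219 mean 317.59 214.26 82
```

```bash
for i in 1 2 3; do python3 -m crank '[[[0,0,0.001,0,0,0,0],[0,0,0.001,0,0,0,0]]]' 60 | sed -n '2p;4p'; done; for i in 1 2 3 4; do python3 -m crank '[[[0,0,0.001,0,0,0,0]]]' 60 | sed -n '2p;4p'; done; python3 red.py
```

```text
eef_pos: [0.5833, -0.0965, 0.2198]
wrist_force: [1.1, -0.5, 1.5]
eef_pos: [0.5834, -0.0966, 0.218]
wrist_force: [0.8, -0.6, -0.1]
eef_pos: [0.5835, -0.0966, 0.2161]
wrist_force: [1.4, -0.2, 1.3]
eef_pos: [0.5835, -0.0966, 0.2151]
wrist_force: [0.7, -0.2, 1.1]
eef_pos: [0.5834, -0.0965, 0.2141]
wrist_force: [0.1, 0.6, 0.5]
eef_pos: [0.5836, -0.0965, 0.2132]
wrist_force: [1.4, 1.6, 6.3]
eef_pos: [0.584, -0.0966, 0.213]
wrist_force: [-0.4, 0.6, 9.2]
t 18.6667 rot xyz mm [ -0.5  -1.6 213. ] F [-0.4  0.6  9.2]
red rows 214 223 mean 317.48 218.08 87
```

```bash
python3 -m crank '[[[0,0,0.001,0,0,0,0],[0,0,0,0,0,0,0]]]' 60 | sed -n '2p;4p'; python3 -m crank '[[[0,0,-0.004,0,0,0,0],[0,0,-0.01,0,0,0,0],[0,0,-0.03,0,0,0,0],[0,0,-0.04,0,0,0,0],[0,0,-0.03,0,0,0,0],[0,0,0,0,0,0,0],[0,0,0,0,0,0,0]]]' 60; python3 red.py
python3 - <<'E'
from h import *
for z in(.202,.180,.176):print(z,proj("side",W(0,0,z)),proj("top",W(0,0,z)))
s=capture("side").astype(int)
for v in range(204,236,2):print(v,[tuple(int(c) for c in s[v,u]) for u in(314,318,322)])
E
```

```text
eef_pos: [0.5842, -0.0966, 0.213]
wrist_force: [-0.3, 0.8, 7.3]
t: 19.47
eef_pos: [0.5852, -0.0968, 0.3285]
orientation: [0.0, 1.0, -0.001, -0.0]
wrist_force: [0.9, -0.2, -0.2]
opening: -0.004
gripper_force: 0.0
t 19.4667 rot xyz mm [  0.7  -1.9 328.5] F [ 0.9 -0.2 -0.2]
red rows 212 223 mean 317.3 217.57 93
0.202 [317.69206996 211.94001031] [305.62035859 225.88205641]
0.18 [317.72200912 221.49796874] [305.74182223 227.59878763]
0.176 [317.72737704 223.21165774] [305.76344473 227.90439356]
204 [(152, 150, 163), (81, 83, 119), (110, 96, 92)]
206 [(41, 61, 119), (42, 61, 121), (39, 61, 122)]
208 [(48, 65, 114), (46, 51, 102), (52, 68, 120)]
210 [(95, 56, 75), (96, 72, 81), (72, 55, 95)]
212 [(124, 65, 65), (105, 97, 100), (106, 47, 56)]
214 [(132, 50, 43), (121, 59, 57), (119, 48, 48)]
216 [(128, 42, 38), (126, 42, 42), (124, 49, 54)]
218 [(121, 46, 41), (122, 45, 44), (119, 48, 50)]
220 [(120, 48, 44), (125, 49, 48), (119, 44, 44)]
222 [(113, 46, 47), (119, 45, 43), (104, 52, 51)]
224 [(66, 53, 54), (80, 54, 56), (63, 57, 54)]
226 [(87, 76, 59), (86, 74, 64), (97, 80, 62)]
228 [(117, 91, 55), (118, 91, 56), (111, 92, 61)]
230 [(122, 94, 56), (125, 97, 57), (122, 100, 73)]
232 [(128, 101, 61), (134, 105, 64), (111, 89, 61)]
234 [(125, 99, 59), (132, 103, 60), (112, 90, 62)]
```

The pin looks home: the red rows match a knob top at 0.202 m, and brass sits right under the collar. I'll press once more, above the 12 N the plungers may need, to make sure it isn't stopped short.

```bash
python3 -m crank '[[[0.001,0,0.03,0,0,0,0],[0,0,0.04,0,0,0,0],[0,0,0.03,0,0,0,0],[0,0,0.01,0,0,0,0],[0,0,0.003,0,0,0,0],[0,0,0,0,0,0,0],[0,0,0,0,0,0,0]]]' 60| sed -n '2p;4p'; for i in 1 2 3 4; do python3 -m crank '[[[0,0,0.001,0,0,0,0],[0,0,0.0005,0,0,0,0]]]' 60 | sed -n '2p;4p'; done
```

```text
eef_pos: [0.5802, -0.096, 0.2131]
wrist_force: [-8.5, 2.5, 14.3]
eef_pos: [0.5802, -0.096, 0.2129]
wrist_force: [-12.3, 2.5, 22.6]
eef_pos: [0.5803, -0.096, 0.2129]
wrist_force: [-13.8, 2.1, 28.0]
eef_pos: [0.5804, -0.096, 0.2128]
wrist_force: [-16.9, 3.2, 34.2]
eef_pos: [0.5804, -0.096, 0.2128]
wrist_force: [-19.3, 4.2, 40.5]
```

```bash
python3 -m crank '[[[0,0,-0.006,0,0,0,0],[0,0,-0.01,0,0,0,0],[0,0,-0.03,0,0,0,0],[0,0,-0.04,0,0,0,0],[0,0,-0.04,0,0,0,0],[0,0,0,0,0,0,0],[0,0,0,0,0,0,0],[0,0,0,0,0,0,0]]]' 60; python3 red.py
python3 - <<'E'
from h import *
import cv2
a=cv2.imread("pics/side0.png").astype(int);b=capture("side")[:,:,::-1].astype(int)
for n,(y0,y1,x0,x1) in dict(flask=(190,240,264,287),bottle=(178,215,287,300),petri=(222,252,362,405)).items():print(n,abs(a-b)[y0:y1,x0:x1].mean())
print(finish_job())
E
```

```text
t: 21.48
eef_pos: [0.5825, -0.0964, 0.3308]
orientation: [0.0, 1.0, 0.0, -0.004]
wrist_force: [-1.0, -0.3, 0.2]
opening: 0.001
gripper_force: 0.0
t 21.4833 rot xyz mm [ -2.   -1.4 330.8] F [-1.  -0.3  0.2]
red rows 211 223 mean 316.17 217.13 92
flask 2.172173913043478
bottle 5.085239085239086
petri 2.134108527131783
the job is handed in; nothing more can be done
None
```

The job is handed in at 21.5 s: the pin caught in the cross-hole and is pressed home, with a rigid stop where the collar meets the bushing, and the arm is clear. The flask, dropper bottle and petri dish look undisturbed; the specimen cup wasn't checked. My last seating check reached about 40 N on the knob through the shut fingertips, more than intended and right around the 40 N limit for the arm and gripper body.

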